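# Rebuild the washed crimping spindle

### The arm

A 6-joint arm with a two-finger parallel gripper is mounted at the origin on a cart in front of the work surface, level with it; the furniture and walls round the work are solid. World frame = base frame: x ahead of the robot, y to its left, z up, the work surface at z = 0. Lengths are in m, angles in rad, forces in N, time in s.
With the tool pointing down it reaches from about 0.35 to 0.775 m from the base axis. Payload 7.3 kg.
Tool frame: the origin (TCP) lies at the very end of the fingers, on their centre line; the grasp point (between the pads) lies 19 mm behind it; z points along the fingers, y is the line along which they close (so a half turn about z gives the same grasp; the last joint's range is limited). The gripper opens to 92 mm and grips with 3 to 60 N. Pads are 19 mm wide; open, the fingers measure 130 mm over their backs; the gripper's body (75 mm by 190 mm) begins 47 mm behind the grasp point.
Start: joints at [-0.146, 0.342, 1.524, -0, 1.275, -0.146], TCP at [0.525, 0, 0.227] pointing down, gripper open.
Joint ranges: [-2.53, 2.53], [-0.77, 2.02], [0.04, 2.7], [-1, 4.14], [0.28, 2.66], [-3.11, 3.11]. Speed limits (rad/s): [2.57, 2.57, 3.14, 3.14, 3.14, 3.14].

### API

Orientations are given as [roll, pitch, yaw] about the fixed x, y, z axes, in that order (R = Rz(yaw) Ry(pitch) Rx(roll)).
In Python, from cell import robot gives the robot as it stands.
- The arm moves only by the tool apply_moves, never from a script. Its argument "rows" is a list of rows, each an object with "xyz": the shift along the tool's x, y, z in mm, a list of three; "turn": the turn about the tool's z in rad. A call has 1 to 10 rows; each row shifts and turns the commanded pose from where the row before left it, along the tool's axes as they then stand; what a row does not reach is not made up. A row lasts 1/8 s, in which the tool goes at most 62.5 mm and 10.7 degrees, less where a joint would pass 70% of its speed; a pose out of reach is approached as far as the arm can. A call with a gripper value outside its range is refused whole. "gripper" is the opening, from 0 (shut) to 1 (fully open), set as the call begins (left out, the last holds). The fingers move at their own pace and stop on an object; "newtons" is the grip in N (left out, the last holds). Time passes only in rows, so rows that do not move let the fingers close. It gives the time, the measured TCP pose, the force and the opening at its end, in the units of the state.
- robot.observe(): the state, without advancing time (a new reading comes with each control period).
- robot.read_camera(name): name is "scene" or "side" or "wrist"; returns a dict with "frame" (400x640x3 uint8, blue, green, red), "mtx" (3x3 intrinsics, pixels), "distortion" ([k1, k2, p1, p2, k3] as OpenCV has them; the pictures are not rectified), "R" (3x3) and "t" (3): a world point X has camera coordinates R X + t; the wrist camera has in their place "T_tool_cam" (4x4, takes a point from camera to tool coordinates, whose origin is the TCP and whose axes are the flange's). Camera axes: x right, y down, z forward; pixel columns grow to the right and rows downward; lengths in m; the calibration is good to about 2 mm. A picture is of the moment at which its call begins: read the wrist's pose just before it. There is no depth.
- robot.hand_in(): hands the job in, once; it reports no verdict.
The state is a dict: "time": time; "qpos": joint angles; "qvel": joint speeds; "joint_efforts": joint torques, N m; "tool_pos": TCP position; "tool_rot": TCP orientation; "contact_force": force on the tool from outside, world axes, zero at the start; "torque": the same for the moment, N m; "opening": finger opening in m.
Only numpy, scipy, OpenCV 4.12 (cv2) and the standard library are available. Lean on these libraries where they do the work, as an engineer would, in place of code of your own. Each camera call takes 0.05 s, during which the arm holds its last target. There are 200 camera calls.

### The job

Put the washed crimping spindle together again: take the parts from the draining rack and slide onto the level rod first the white spacer sleeve, right up to the stop collar, then the metal crimping wheel up against the sleeve, and last press on the black end cap, open end first, until it is fully home against the wheel and no gap is left anywhere. Push by feel and gently, as the rod bends easily, and leave everything assembled, let go of, and the other things on the bench where they are.

Things in the scene. Friction and masses are not known exactly. Their poses are not given: they have to be found in the camera images.
- rod_tip (a point): Free tip of the level steel rod, on its axis, 100 mm above the bench. x axis: level, along the rod from its tip to the stop collar, the way parts are pushed on; z up. The rod is 14 mm thick; its first 13 mm taper from a blunt 6 mm nose. Its stop collar (steel ring, 30 mm across) is clamped anywhere from 72 to 84 mm behind the tip: not reported, to be felt for.
- leaf_spring (a point): Bowed steel leaf spring under the rod, 12 to 28 mm behind the tip, bulging 2.3 mm below the rod's surface; it gives way upwards. Parts rub on it in passing, the closer-fitting cap most (2 to 8 N, all the way home), and it holds the cap on. Point: its lowest part, 20 mm behind the tip, 9.3 mm below the axis.
- stand: The spindle stand, screwed down; origin on the bench 84 mm behind the rod's tip, same axes. Base plate 110 wide, 130 long, 12 mm thick; behind the collar an upright 56 mm wide, 14 mm above the rod's axis. The rod is slender, the parts soft: never press one on with more than 30 N. (collar_c0: the stop collar, centre 5 mm behind its face.)
- sleeve_center (a point): Centre of the spacer sleeve: white plastic tube, 40 mm outside, 32 mm long, 17 mm bore right through, 35 to 70 g. Bore along its x axis. Starts level on one wire pair of the rack (which one varies), x axis as the rack's; finger room on both sides (rack y).
- wheel_center (a point): Centre of the crimping wheel: plain aluminium disc, 56 mm outside, 16 mm thick, 17 mm bore right through, eight dimples on each face, 70 to 120 g. Bore along its x axis. Starts level on one wire pair of the rack (which one varies), x axis as the rack's; finger room on both sides (rack y).
- cap_center (a point): Centre of the end cap: black plastic cylinder, 46 mm outside, 46 mm long, plus a 4 mm steel button on its closed -x end; 16 mm bore, open at the +x end, 38 mm deep (never bottoms on the rod), 40 to 85 g. Bore along its x axis. Starts level on one wire pair of the rack (which one varies), x axis as the rack's; finger room on both sides (rack y).
- rack: Low draining rack, fixed: grey plate 90 x 290 x 6 mm with three pairs of level steel wires along its x axis, at y = -95, 0 and +95 mm. Wires 6 mm thick, 68 mm long, 28 mm apart in a pair, tops 35 mm above the bench. Origin: middle of its underside.
- sleeve: The spacer sleeve; origin and axes as sleeve_center.
- wheel: The crimping wheel; origin and axes as wheel_center.
- cap: The end cap; origin and axes as cap_center.
- onion: Bystander, loose: onion, 75 mm; origin at the middle of its underside.
- salt_shaker: Bystander, loose: salt shaker, 44 mm across and 90 mm tall; origin at the middle of its underside.
- sauce_cup_2: Bystander, loose: empty metal sauce cup, 61 mm across and 35 mm tall; origin at the middle of its underside.
- spice_jar: Bystander, loose: spice jar with a cap, 45 mm across and 106 mm tall; origin at the middle of its underside.

How it is judged:
On the way, in this order (a step that is already met when the one before it is completed fails the run):
1. the sleeve is on the rod, up against the stop collar, with neither wheel nor cap on the rod (x of collar_c0 in the frame of sleeve_center between 0.019 and 0.023 m and y of sleeve_center in the frame of rod_tip between -0.005 and 0.005 m and z of sleeve_center in the frame of rod_tip between -0.005 and 0.005 m and angle between the x axis of sleeve_center and the x axis of rod_tip, either way round below 0.12 rad and distance between each of wheel_center, cap_center and rod_tip above 0.06 m), for 0.2 s.
2. the wheel is on the rod, up against the sleeve, the cap not yet on (x of collar_c0 in the frame of wheel_center between 0.043 and 0.047 m and y of wheel_center in the frame of rod_tip between -0.005 and 0.005 m and z of wheel_center in the frame of rod_tip between -0.005 and 0.005 m and angle between the x axis of wheel_center and the x axis of rod_tip, either way round below 0.12 rad and distance between cap_center and rod_tip above 0.06 m), for 0.2 s.
3. the cap is pressed home against the wheel (x of collar_c0 in the frame of cap_center between 0.074 and 0.0778 m and y of cap_center in the frame of rod_tip between -0.005 and 0.005 m and z of cap_center in the frame of rod_tip between -0.005 and 0.005 m and angle between the x axis of cap_center and the x axis of rod_tip, either way round below 0.12 rad), for 0.2 s.
At the end, for the whole second after the job is handed in: On the rod, from the collar: sleeve, wheel, cap (open end inwards), each coaxial within 5 mm and 0.12 rad; along the rod within 2 mm (cap 1.8 mm) of where they lie when all touch (centres 16, 40, 71 mm before the collar's face); at rest and let go of (all of step 3 and x of collar_c0 in the frame of sleeve_center between 0.019 and 0.023 m and y of sleeve_center in the frame of rod_tip between -0.005 and 0.005 m and z of sleeve_center in the frame of rod_tip between -0.005 and 0.005 m and angle between the x axis of each of sleeve_center, wheel_center and the x axis of rod_tip, either way round below 0.12 rad and x of collar_c0 in the frame of wheel_center between 0.043 and 0.047 m and y of wheel_center in the frame of rod_tip between -0.005 and 0.005 m and z of wheel_center in the frame of rod_tip between -0.005 and 0.005 m and linear speed of each of sleeve, wheel, cap below 0.01 m/s and contact force between each of sleeve, wheel, cap and the fingers below 0.1 N).
It fails at once if a part is rammed or over-pressed: more than 30 N between sleeve, wheel or cap and the next part or the stand (40 N between the cap and the stand, as the leaf spring presses there) (contact force between any of sleeve, wheel and stand above 30 N or contact force between cap and stand above 40 N or contact force between sleeve and collar_c0 above 30 N or contact force between wheel and sleeve above 30 N or contact force between cap and wheel above 30 N).
It fails at once if the onion, the salt shaker, the sauce cup or the spice jar is shifted by more than 30 mm (distance of any of onion, salt_shaker, sauce_cup_2, spice_jar from where it was at the start of the episode above 0.03 m).
It also fails if it takes over 72 s, if anything falls off the work surface, if the arm or the gripper's body presses on something with over 40 N, if the wrist force passes 120 N, or if a joint passes its speed limit or range.

## Working session

There is one attempt and no reset: what is moved stays moved. The work goes in short steps, Python scripts to look and compute and a tool call to move; the robot and the scene stay as the last step left them, time stands still between calls to the robot, and variables do not carry over. Pictures are saved under pics/ and viewed, on a budget of 10 in all, crops included, one or two more only if the job needs it, and the job is handed in when it is done.

Besides the shell and the picture viewer there is one more tool, called after ">>>" by a JSON object that holds its "method" and its "body". apply_moves: Moves the arm, as the interface text tells. Its arguments: {"type":"object","properties":{"rows":{"type":"array"},"gripper":{"type":"number"},"newtons":{"type":"number"}},"required":["rows"]}

```bash
ls; mkdir -p pics
python3 - <<'E'
from cell import robot
import cv2,numpy as np
s=robot.observe();print(s)
for n in("scene","side"):
    c=robot.read_camera(n);cv2.imwrite(f"pics/{n}0.png",c["frame"]);np.savez(f"{n}0.npz",**c)
    print(n,c["mtx"].tolist(),c["distortion"],(-c["R"].T@c["t"]).round(3),c["R"].round(3).tolist())
c=robot.read_camera("wrist");print(c["T_tool_cam"],c["mtx"]);cv2.imwrite("pics/wrist0.png",c["frame"]);np.savez("wrist0.npz",**c)
E
```

```text
pics
{'time': 0.0, 'qpos': array([-1.45985451e-01,  3.42706302e-01,  1.52500224e+00, -2.98777820e-05,
        1.27538641e+00, -1.46010561e-01]), 'qvel': array([ 2.69747623e-04,  1.59379248e-03, -9.09339788e-04, -2.17723051e-03,
        5.37235537e-05,  3.85214056e-04]), 'joint_efforts': array([ 7.61924657e-04, -4.31245601e+01, -2.44219762e+01,  7.17750052e-02,
        5.59406646e-02, -1.04314388e-04]), 'tool_pos': array([5.24601834e-01, 7.92499471e-05, 2.26058638e-01]), 'tool_rot': array([-3.14010218e+00, -1.90306435e-04,  1.57083001e+00]), 'contact_force': array([ 0.19069473,  0.03303933, -0.2520968 ]), 'torque': array([ 0.03215751, -0.01337917,  0.00805106]), 'opening': 0.09166466213620938}
scene [[519.0191056152544, 0.0, 313.19749741311364], [0.0, 519.0191056152544, 194.7990055894182], [0.0, 0.0, 1.0]] [-0.05745938  0.          0.          0.          0.        ] [-0.559  0.839  0.803] [[-0.606, -0.795, -0.024], [-0.338, 0.285, -0.897], [0.72, -0.536, -0.441]]
side [[402.2243473175742, 0.0, 323.3269466999519], [0.0, 402.2243473175742, 196.91009014494495], [0.0, 0.0, 1.0]] [-0.07630406  0.          0.          0.          0.        ] [0.132 0.739 0.674] [[-0.853, -0.522, -0.014], [-0.281, 0.481, -0.831], [0.44, -0.705, -0.557]]
[[ 1.52582154e-04 -9.53210561e-01 -3.02307134e-01  8.23949192e-02]
 [ 9.99999724e-01  3.65060096e-04 -6.46352683e-04  7.77822293e-04]
 [ 7.26470475e-04 -3.02306952e-01  9.53210354e-01 -1.57496818e-01]
 [ 0.00000000e+00  0.00000000e+00  0.00000000e+00  1.00000000e+00]] [[328.67798567   0.         316.69367182]
 [  0.         328.67798567 199.01005877]
 [  0.           0.           1.        ]]
```

View pics/scene0.png

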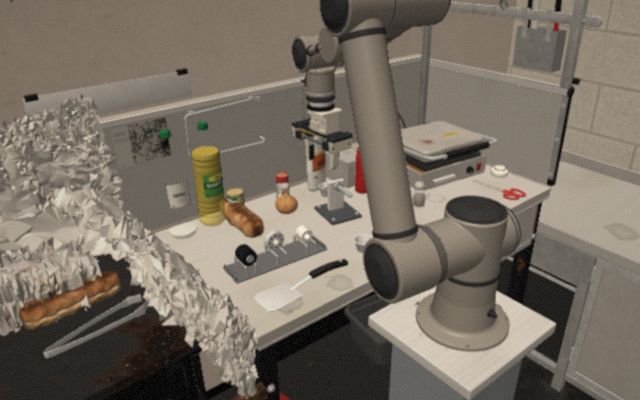

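View pics/side0.png

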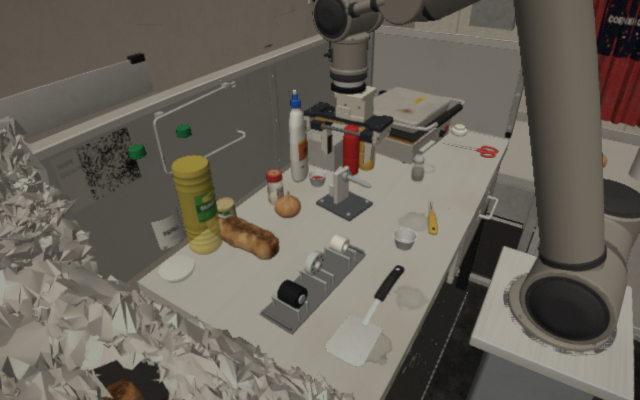

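The scene picture shows the rack (side view: plate about 263..366, 245..328). The cap is at (293,294), the wheel at (315,262) and the sleeve at (341,242). The stand is at (345,203) with the rod tip at about (369,186). I'll enlarge this part.

Run:
```python
import cv2
a=cv2.imread("pics/side0.png")[160:335,250:400]; a=cv2.resize(a,None,fx=3.4,fy=3.4,interpolation=cv2.INTER_CUBIC)
cv2.imwrite("pics/crop1.png",a)
```

```text
(no output)
```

View pics/crop1.png

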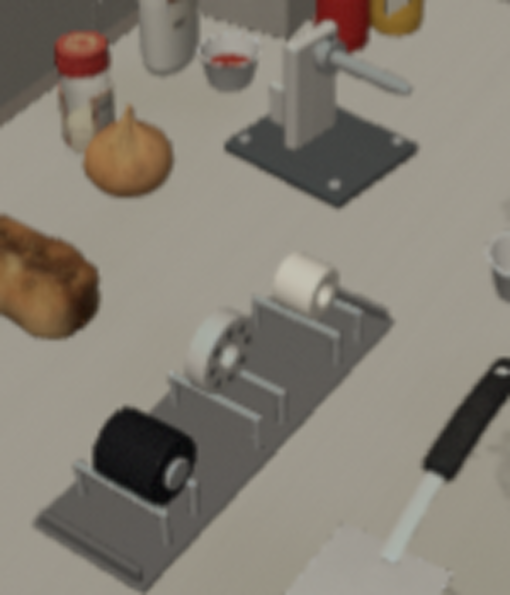

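View pics/wrist0.png

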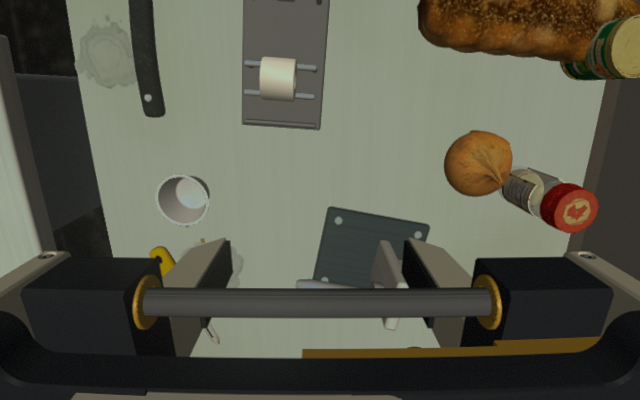

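Cap, wheel and sleeve lie left to right. The cap's button faces the robot, so its open end points about +x, the same way as the rod's x axis. In the wrist view the sleeve is at (278,78), the near rack edge is at (243,124)-(320,129), and the rod tip is at about (298,285).

```bash
cat > h.py <<'E'
import cv2,numpy as np
from scipy.spatial.transform import Rotation as Ro
def cam(c,s=None):
    if "T_tool_cam" in c:
        T=np.eye(4);T[:3,:3]=Ro.from_euler("xyz",s["tool_rot"]).as_matrix();T[:3,3]=s["tool_pos"]
        M=T@c["T_tool_cam"];return M[:3,:3],M[:3,3]
    return c["R"].T,-c["R"].T@c["t"]
def rays(c,px,s=None):
    Rw,o=cam(c,s);u=cv2.undistortPoints(np.array(px,float).reshape(-1,1,2),c["mtx"],c["distortion"])[:,0]
    return o,np.c_[u,np.ones(len(u))]@Rw.T
def onz(c,px,z,s=None):
    o,d=rays(c,px,s);z=np.broadcast_to(z,len(d));return o+d*((z-o[2])/d[:,2])[:,None]
E
python3 - <<'E'
from h import *
from cell import robot
s=robot.observe()
L=lambda n:dict(np.load(n+"0.npz"))
w,sd=L("wrist"),L("side")
c=lambda x,y:(250+x/3.4,160+y/3.4)
print("wrist rack",onz(w,[(243,124),(320,129)],.006,s).round(4).tolist())
print("wrist wires ends near/far",onz(w,[(245,64),(316,68),(245,93),(314,97)],.035,s).round(4).tolist())
print("sleeve top silhouette",onz(w,[(261,78),(296,79)],.05,s).round(4).tolist())
print("base corners",onz(w,[(331,207),(429,225),(315,283)],.012,s).round(4).tolist())
print("wrist tip",onz(w,[(298,285)],.1,s).round(4).tolist())
print("side tip,collar",onz(sd,[c(408,88),c(330,53)],.1).round(4).tolist())
print("side base",onz(sd,[c(225,146),c(338,207),c(417,150)],.012).round(4).tolist())
print("side rack",onz(sd,[c(392,321),c(143,590),c(36,520)],.006).round(4).tolist())
print("side sleeve,wheel,cap ctr",onz(sd,[c(307,285),c(222,350),c(145,455)],[.05,.06,.054]).round(4).tolist())
E
```

```text
wrist rack [[0.4416, 0.0516, 0.006], [0.5287, 0.0458, 0.006]]
wrist wires ends near/far [[0.4536, 0.1128, 0.035], [0.5243, 0.1087, 0.035], [0.452, 0.085, 0.035], [0.5223, 0.0808, 0.035]]
sleeve top silhouette [[0.4715, 0.0987, 0.05], [0.5051, 0.0976, 0.05]]
base corners [[0.5421, -0.0454, 0.012], [0.6625, -0.0687, 0.012], [0.5228, -0.1496, 0.012]]
wrist tip [[0.5066, -0.097, 0.1]]
side tip,collar [[0.506, -0.0954, 0.1], [0.5846, -0.1117, 0.1]]
side base [[0.6571, -0.0617, 0.012], [0.5335, -0.035, 0.012], [0.5137, -0.1387, 0.012]]
side rack [[0.4387, 0.0581, 0.006], [0.4587, 0.3426, 0.006], [0.5455, 0.3341, 0.006]]
side sleeve,wheel,cap ctr [[0.4863, 0.0995, 0.05], [0.4963, 0.1941, 0.06], [0.4906, 0.2899, 0.054]]
```

>>> {"method": "apply_moves", "body": {"rows": [{"xyz": [33,-12,25],"turn": 0},{"xyz": [33,-12,25],"turn": 0},{"xyz": [32,-13,25],"turn": 0},{"xyz": [0,0,0],"turn": 0.185},{"xyz": [0,0,0],"turn": 0.185},{"xyz": [0,0,0],"turn": 0.185},{"xyz": [0,0,0],"turn": 0.185},{"xyz": [0,0,0],"turn": 0.185},{"xyz": [0,0,0],"turn": 0.185},{"xyz": [0,0,0],"turn": 0.185}], "gripper": 0.72, "newtons": 15}}

```text
time: 1.4
tool_pos: [0.4878, 0.098, 0.1515]
tool_rot: [-3.141, 0.001, 0.27]
contact_force: [0.0, 1.0, 0.3]
opening: 0.0658
```

>>> {"method": "apply_moves", "body": {"rows": [{"xyz": [0,0,0],"turn": 0.175},{"xyz": [0,0,0],"turn": 0.163},{"xyz": [0,0,0],"turn": 0},{"xyz": [0,0,0],"turn": 0}]}}

```text
time: 1.9
tool_pos: [0.4879, 0.098, 0.1516]
tool_rot: [-3.142, 0.0, -0.059]
contact_force: [0.5, -0.4, 0.3]
opening: 0.0666
```

```bash
cat > look.py <<'E'
from h import *
from cell import robot
import sys,pickle
s=robot.observe();c=robot.read_camera("wrist");n=sys.argv[1]
cv2.imwrite(f"pics/{n}.png",c["frame"]);pickle.dump((s,c),open(n+".pkl","wb"))
print(s["time"],s["tool_pos"].round(4),s["tool_rot"].round(4),s["contact_force"].round(2),s["opening"])
E
python3 look.py w1
```

```text
1.9 [0.4879 0.098  0.1516] [-3.1416e+00  2.0000e-04 -5.9100e-02] [ 0.49 -0.35  0.32] 0.06664921956708354
```

View pics/w1.png

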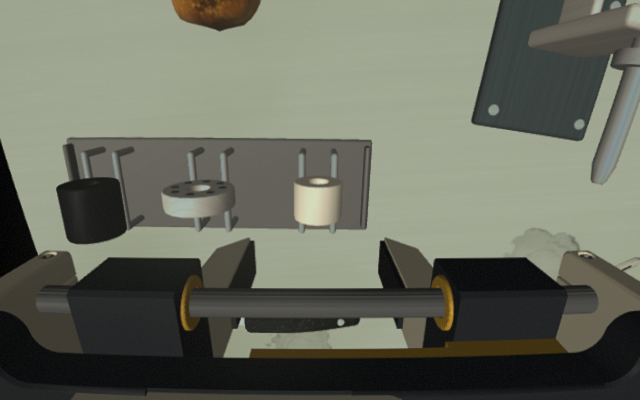

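The view shows the sleeve at (318,200), centred between the fingers, with the wheel at (198,198) and the cap at (91,210). The rod tip is at (600,182) and the collar at (628,58).

Run:
```python
from h import *;import pickle
s,c=pickle.load(open("w1.pkl","rb"))
p=lambda n,px,z:print(n,onz(c,px,z,s).round(4).tolist())
p("sleeve rim far top ctr / sides",[(318,180)],.050)
p("sleeve near bottom",[(318,226)],.035)
p("sleeve L/R",[(294.5,205),(341,205)],.052)
p("wheel face ctr",[(201,188)],.0597); p("wheel L/R",[(162,200),(235,200)],.06)
p("cap L/R",[(60,210),(126,210)],.054)
p("wires far z35",[(302,151),(334,151),(192,154),(223,154)],.035)
p("wires near",[(302,231),(333,231)],.035)
p("plate corners",[(371,141),(367,230),(68,139)],.006)
p("tip, collar-edge mid",[(600,182),(627,70)],.1)
p("base",[(472,124),(584,139),(502,2)],.012)
```

```text
sleeve rim far top ctr / sides [[0.5046, 0.0962, 0.05]]
sleeve near bottom [[0.4582, 0.0988, 0.035]]
sleeve L/R [[0.485, 0.1168, 0.052], [0.4828, 0.0784, 0.052]]
wheel face ctr [[0.5061, 0.1891, 0.0597]]
wheel L/R [[0.4982, 0.2226, 0.06], [0.4947, 0.1632, 0.06]]
cap L/R [[0.4928, 0.3176, 0.054], [0.4895, 0.2585, 0.054]]
wires far z35 [[0.5266, 0.1083, 0.035], [0.525, 0.0815, 0.035], [0.5298, 0.2015, 0.035], [0.5281, 0.175, 0.035]]
wires near [[0.4542, 0.1135, 0.035], [0.4526, 0.0855, 0.035]]
plate corners [[0.5274, 0.0459, 0.006], [0.4391, 0.0508, 0.006], [0.5478, 0.3305, 0.006]]
tip, collar-edge mid [[0.5053, -0.0975, 0.1], [0.578, -0.1026, 0.1]]
base [[0.5387, -0.0443, 0.012], [0.5204, -0.1531, 0.012], [0.6374, -0.0634, 0.012]]
```

>>> {"method": "apply_moves", "body": {"rows": [{"xyz": [0,0,35],"turn": 0.005},{"xyz": [0,0,35],"turn": 0},{"xyz": [0,0,30],"turn": 0},{"xyz": [0,0,20.5],"turn": 0},{"xyz": [0,0,0],"turn": 0}]}}

```text
time: 2.58
tool_pos: [0.487, 0.098, 0.03]
tool_rot: [3.141, 0.003, -0.066]
contact_force: [0.2, 0.1, -0.3]
opening: 0.0657
```

>>> {"method": "apply_moves", "body": {"rows": [{"xyz": [0,0,0],"turn": 0},{"xyz": [0,0,0],"turn": 0},{"xyz": [0,0,0],"turn": 0},{"xyz": [0,0,0],"turn": 0},{"xyz": [0,0,0],"turn": 0}], "gripper": 0.2, "newtons": 15}}

```text
time: 3.2
tool_pos: [0.4885, 0.0975, 0.0319]
tool_rot: [3.141, -0.001, -0.067]
contact_force: [-0.7, -4.5, 6.6]
opening: 0.0397
```

>>> {"method": "apply_moves", "body": {"rows": [{"xyz": [0,0,-25],"turn": 0},{"xyz": [0,0,-40],"turn": 0},{"xyz": [0,15,-33],"turn": 0},{"xyz": [-2,45,0],"turn": 0},{"xyz": [-3,45,0],"turn": 0},{"xyz": [-3,45,0],"turn": 0},{"xyz": [-2,37.5,0],"turn": 0},{"xyz": [0,0,0],"turn": 0.123},{"xyz": [0,0,0],"turn": 0}]}}

```text
time: 4.32
tool_pos: [0.4653, -0.0885, 0.1291]
tool_rot: [-3.141, 0.0, -0.19]
contact_force: [-0.2, 0.3, 0.1]
opening: 0.0397
```

```bash
python3 look.py w2
python3 - <<'E'
from h import *
sd=dict(np.load("side0.npz"));print(onz(sd,[(418,180),(404,245)],0).round(3).tolist())
E
```

```text
4.325 [ 0.4653 -0.0885  0.1291] [-3.1411e+00  1.0000e-04 -1.9030e-01] [-0.21  0.29  0.06] 0.03967327766053014
[[0.454, -0.35, 0.0], [0.372, -0.03, 0.0]]
```

View pics/w2.png

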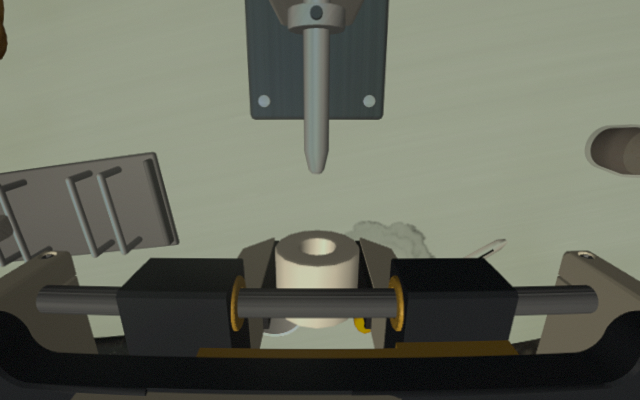

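The rod stands upright in the picture, with its tip at (316,172), its edges at 304/329 and the collar at (316,15). The sleeve's bore is at (318,245). Yaw is already close, so I'll work out the offset.

Run:
```python
from h import *;import pickle
s,c=pickle.load(open("w2.pkl","rb"))
g=cv2.cvtColor(c["frame"],cv2.COLOR_BGR2GRAY).astype(float)
for r in (40,60,80,100,125,135,145):
    d=np.abs(np.gradient(cv2.GaussianBlur(g,(3,3),0)[r]));
    l=295+d[295:313].argmax();R=319+d[319:340].argmax();print(r,l,R,(l+R)/2, onz(c,[((l+R)/2,r)],.1,s).round(4)[0])
P=onz(c,[(316.3,172)],.1,s)[0];Rw=Ro.from_euler("xyz",s["tool_rot"]).as_matrix()
print("tip",P,"in tool",(Rw.T@(P-s["tool_pos"])*1e3).round(1))
a=onz(c,[(304.5,120),(328.5,120)],.1,s);print(np.linalg.norm(a[0]-a[1]))
b=onz(c,[(277,255),(359,255),(318,232),(318.5,246)],[.147,.147,.147,.147],s);print((Rw.T@(b-s["tool_pos"]).T*1e3).T.round(1))
```

```text
40 303 327 315.0 [ 0.5743 -0.1083  0.1   ]
60 303 327 315.0 [ 0.5647 -0.1065  0.1   ]
80 304 326 315.0 [ 0.5547 -0.1045  0.1   ]
100 304 326 315.0 [ 0.5445 -0.1026  0.1   ]
125 303 329 316.0 [ 0.5312 -0.1005  0.1   ]
135 303 329 316.0 [ 0.5258 -0.0995  0.1   ]
145 303 328 315.5 [ 0.5203 -0.0982  0.1   ]
tip [ 0.50480721 -0.09563307  0.1       ] in tool [40.1 -0.5 29.1]
0.013324476562828164
[[ 10.9 -19.  -17.9]
 [ 10.9  19.8 -17.9]
 [ 22.7   0.4 -17.9]
 [ 15.6   0.6 -17.9]]
```

>>> {"method": "apply_moves", "body": {"rows": [{"xyz": [0,-1,20],"turn": 0},{"xyz": [0,0,20],"turn": 0},{"xyz": [0,0,8],"turn": 0},{"xyz": [0,0,0],"turn": 0},{"xyz": [10,0,0],"turn": 0},{"xyz": [10,0,0],"turn": 0},{"xyz": [0,0,0],"turn": 0},{"xyz": [0,0,0],"turn": 0}]}}

```text
time: 5.38
tool_pos: [0.4852, -0.0912, 0.0812]
tool_rot: [-3.142, 0.0, -0.19]
contact_force: [-1.2, 0.3, 0.5]
opening: 0.0397
```

>>> {"method": "apply_moves", "body": {"rows": [{"xyz": [4,0,0],"turn": 0},{"xyz": [4,0,0],"turn": 0},{"xyz": [4,0,0],"turn": 0},{"xyz": [4,0,0],"turn": 0},{"xyz": [4,0,0],"turn": 0}]}}

```text
time: 6.0
tool_pos: [0.5052, -0.095, 0.0812]
tool_rot: [-3.142, -0.0, -0.19]
contact_force: [-0.1, -0.3, -0.6]
opening: 0.0402
```

>>> {"method": "apply_moves", "body": {"rows": [{"xyz": [4,0,0],"turn": 0},{"xyz": [4,0,0],"turn": 0},{"xyz": [4,0,0],"turn": 0},{"xyz": [4,0,0],"turn": 0},{"xyz": [4,0,0],"turn": 0}]}}

```text
time: 6.62
tool_pos: [0.5248, -0.0988, 0.0812]
tool_rot: [3.142, -0.0, -0.19]
contact_force: [-0.0, 0.1, -0.1]
opening: 0.0398
```

>>> {"method": "apply_moves", "body": {"rows": [{"xyz": [4,0,0],"turn": 0},{"xyz": [4,0,0],"turn": 0},{"xyz": [4,0,0],"turn": 0},{"xyz": [4,0,0],"turn": 0},{"xyz": [4,0,0],"turn": 0}]}}

```text
time: 7.25
tool_pos: [0.5444, -0.1026, 0.0812]
tool_rot: [3.142, -0.0, -0.19]
contact_force: [0.2, -0.9, 0.4]
opening: 0.0396
```

>>> {"method": "apply_moves", "body": {"rows": [{"xyz": [4,0,0],"turn": 0},{"xyz": [4,0,0],"turn": 0},{"xyz": [2,0,0],"turn": 0},{"xyz": [1,0,0],"turn": 0},{"xyz": [1,0,0],"turn": 0}]}}

```text
time: 7.88
tool_pos: [0.5559, -0.1048, 0.0812]
tool_rot: [3.142, 0.0, -0.19]
contact_force: [-0.4, -0.4, -0.2]
opening: 0.04
```

>>> {"method": "apply_moves", "body": {"rows": [{"xyz": [1,0,0],"turn": 0},{"xyz": [1,0,0],"turn": 0},{"xyz": [1,0,0],"turn": 0}]}}

```text
time: 8.25
tool_pos: [0.559, -0.1054, 0.0812]
tool_rot: [3.142, -0.0, -0.19]
contact_force: [-0.8, -0.1, 0.5]
opening: 0.0398
```

>>> {"method": "apply_moves", "body": {"rows": [{"xyz": [1,0,0],"turn": 0},{"xyz": [1,0,0],"turn": 0},{"xyz": [1,0,0],"turn": 0}]}}

```text
time: 8.62
tool_pos: [0.562, -0.106, 0.0813]
tool_rot: [3.142, -0.0, -0.19]
contact_force: [-1.0, -1.3, 1.0]
opening: 0.0402
```

>>> {"method": "apply_moves", "body": {"rows": [{"xyz": [1,0,0],"turn": 0},{"xyz": [1,0,0],"turn": 0},{"xyz": [1,0,0],"turn": 0}]}}

```text
time: 9.0
tool_pos: [0.5636, -0.1063, 0.0811]
tool_rot: [3.142, 0.003, -0.19]
contact_force: [-7.4, 0.9, 5.3]
opening: 0.0403
```

>>> {"method": "apply_moves", "body": {"rows": [{"xyz": [1,0,0],"turn": 0},{"xyz": [1,0,0],"turn": 0}]}}

```text
time: 9.25
tool_pos: [0.5637, -0.1063, 0.0811]
tool_rot: [3.142, 0.007, -0.19]
contact_force: [-15.2, 0.3, 9.3]
opening: 0.0401
```

>>> {"method": "apply_moves", "body": {"rows": [{"xyz": [1,0,0],"turn": 0},{"xyz": [1,0,0],"turn": 0}]}}

```text
time: 9.5
tool_pos: [0.5642, -0.1064, 0.0808]
tool_rot: [-3.142, 0.011, -0.19]
contact_force: [-18.0, 0.4, 10.6]
opening: 0.0398
```

>>> {"method": "apply_moves", "body": {"rows": [{"xyz": [-2,0,0],"turn": 0},{"xyz": [-1.5,0,0],"turn": 0},{"xyz": [0,0,0],"turn": 0}]}}

```text
time: 9.88
tool_pos: [0.5642, -0.1064, 0.0809]
tool_rot: [3.142, 0.003, -0.19]
contact_force: [-5.5, -1.3, 2.3]
opening: 0.0397
```

>>> {"method": "apply_moves", "body": {"rows": [{"xyz": [0,0,0],"turn": 0},{"xyz": [0,0,0],"turn": 0},{"xyz": [0,0,0],"turn": 0},{"xyz": [0,0,0],"turn": 0}], "gripper": 0.72}}

```text
time: 10.38
tool_pos: [0.5656, -0.1066, 0.0813]
tool_rot: [3.142, -0.001, -0.19]
contact_force: [-0.6, 0.4, -1.0]
opening: 0.0656
```

```bash
python3 look.py w3
```

```text
10.375 [ 0.5656 -0.1066  0.0813] [ 3.1416e+00 -6.0000e-04 -1.9020e-01] [-0.61  0.38 -0.96] 0.06558730559144409
```

View pics/w3.png

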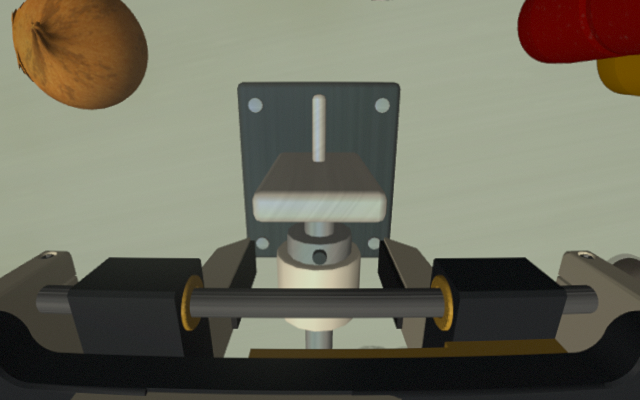

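The sleeve sits flush against the collar with no visible gap (seam at about row 262). Next is the wheel.

>>> {"method": "apply_moves", "body": {"rows": [{"xyz": [0,0,-30],"turn": 0},{"xyz": [0,0,-30],"turn": 0},{"xyz": [-20.5,-46.7,0],"turn": 0},{"xyz": [-20.5,-46.7,0],"turn": 0},{"xyz": [-20.5,-46.7,0],"turn": 0},{"xyz": [-20.5,-46.7,0],"turn": 0},{"xyz": [-20.5,-46.7,0],"turn": 0},{"xyz": [-20.5,-46.7,0],"turn": 0},{"xyz": [0,0,0],"turn": -0.123},{"xyz": [0,0,0],"turn": 0}], "gripper": 0.84}}

```text
time: 11.68
tool_pos: [0.4974, 0.1924, 0.1413]
tool_rot: [-3.142, -0.0, -0.067]
contact_force: [-0.9, -0.1, 0.0]
opening: 0.077
```

```bash
python3 look.py w4
python3 - <<'E'
from h import *;import pickle
s,c=pickle.load(open("w4.pkl","rb"));g=c["frame"]
hsv=cv2.cvtColor(g,cv2.COLOR_BGR2HSV)
print(onz(c,[(317,200)],.06,s).round(4))
Rw=Ro.from_euler("xyz",s["tool_rot"]).as_matrix()
# project expected wheel points
R0,o=cam(c,s)
for x in (-8,8):
  P=np.array([.4975,.192,.0597])+Ro.from_euler("z",-.067).apply([x/1e3,0,0])
  for d in ([0,0,0],[0,.028,0],[0,-.028,0],[0,0,.028]):
    q=R0.T@(P+d-o);print(x,d,cv2.projectPoints(q.reshape(1,3),np.zeros(3),np.zeros(3),c["mtx"],c["distortion"])[0].ravel().round(0))
E
```

```text
11.675 [0.4974 0.1924 0.1413] [-3.1416e+00 -4.0000e-04 -6.6900e-02] [-0.94 -0.06  0.04] 0.07702398509780341
[[0.5037 0.1919 0.06  ]]
-8 [0, 0, 0] [317. 217.]
-8 [0, 0.028, 0] [282. 219.]
-8 [0, -0.028, 0] [353. 215.]
-8 [0, 0, 0.028] [317. 232.]
8 [0, 0, 0] [317. 198.]
8 [0, 0.028, 0] [281. 200.]
8 [0, -0.028, 0] [354. 195.]
8 [0, 0, 0.028] [317. 210.]
```

View pics/w4.png

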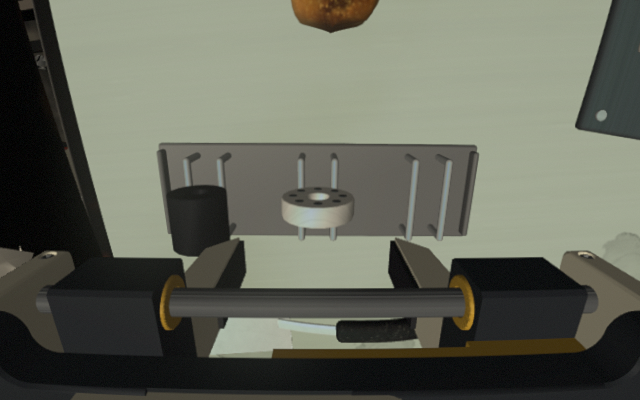

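The wheel's bore is at (318,197) against a predicted (317,198), so the grasp spot is right. The cap's open far end shows at (205,190).

>>> {"method": "apply_moves", "body": {"rows": [{"xyz": [0.5,0.5,35],"turn": 0},{"xyz": [0,0,35],"turn": 0},{"xyz": [0,0,20],"turn": 0},{"xyz": [0,0,9],"turn": 0},{"xyz": [0,0,0],"turn": 0}]}}

```text
time: 12.35
tool_pos: [0.4981, 0.1908, 0.0421]
tool_rot: [3.141, 0.0, -0.069]
contact_force: [-1.2, 0.6, 0.6]
opening: 0.0773
```

>>> {"method": "apply_moves", "body": {"rows": [{"xyz": [0,0,0],"turn": 0},{"xyz": [0,0,0],"turn": 0},{"xyz": [0,0,0],"turn": 0},{"xyz": [0,0,0],"turn": 0},{"xyz": [0,0,0],"turn": 0}], "gripper": 0.4, "newtons": 18}}

```text
time: 12.98
tool_pos: [0.4986, 0.1918, 0.0429]
tool_rot: [-3.141, -0.002, -0.067]
contact_force: [-1.2, 2.8, 6.1]
opening: 0.0559
```

>>> {"method": "apply_moves", "body": {"rows": [{"xyz": [0,0,-20],"turn": 0},{"xyz": [0,0,-40],"turn": 0},{"xyz": [0,0,-30],"turn": 0},{"xyz": [0,47,0],"turn": 0},{"xyz": [0,47,0],"turn": 0},{"xyz": [-1.7,47,0],"turn": 0},{"xyz": [-1,47,0],"turn": 0},{"xyz": [-1,47,0],"turn": 0},{"xyz": [-1,47,0],"turn": 0},{"xyz": [0,0,0],"turn": 0.123}]}}

```text
time: 14.22
tool_pos: [0.4736, -0.0929, 0.1318]
tool_rot: [3.141, 0.001, -0.197]
contact_force: [0.4, -0.2, -0.7]
opening: 0.0562
```

>>> {"method": "apply_moves", "body": {"rows": [{"xyz": [0,0,0],"turn": 0},{"xyz": [0,0,0],"turn": 0}]}}

```text
time: 14.48
tool_pos: [0.4741, -0.0894, 0.132]
tool_rot: [3.142, 0.001, -0.187]
contact_force: [-0.4, -0.4, -0.5]
opening: 0.0566
```

```bash
python3 look.py w5
```

```text
14.475 [ 0.4741 -0.0894  0.132 ] [ 3.1416e+00  7.0000e-04 -1.8730e-01] [-0.43 -0.39 -0.54] 0.056575601509472405
```

View pics/w5.png

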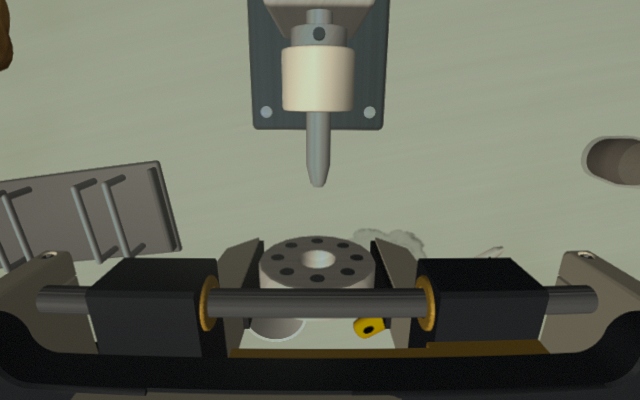

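The wheel is held squarely, bore at (318,259). The tip is at (318,185) and the sleeve is still seated on the collar.

Run:
```python
from h import *;import pickle
s,c=pickle.load(open("w5.pkl","rb"));Rw=Ro.from_euler("xyz",s["tool_rot"]).as_matrix()
f=lambda px,z:print((Rw.T@(onz(c,px,z,s)-s["tool_pos"]).T*1e3).T.round(1).tolist())
f([(318,186),(317.5,125)],.1); f([(318,259),(260,262),(375,262),(318,237)],.1488)
```

```text
[[30.9, 0.5, 32.0], [66.7, 0.2, 31.9]]
[[8.2, 0.4, -16.8], [6.5, -27.4, -16.8], [6.6, 27.8, -16.8], [19.7, 0.4, -16.8]]
```

>>> {"method": "apply_moves", "body": {"rows": [{"xyz": [0,0,25],"turn": 0},{"xyz": [0,0,24],"turn": 0},{"xyz": [0,0,0],"turn": 0},{"xyz": [10,0,0],"turn": 0},{"xyz": [6,0,0],"turn": 0},{"xyz": [4,0,0],"turn": 0},{"xyz": [4,0,0],"turn": 0},{"xyz": [4,0,0],"turn": 0},{"xyz": [4,0,0],"turn": 0}]}}

```text
time: 15.65
tool_pos: [0.506, -0.0959, 0.0833]
tool_rot: [3.142, -0.0, -0.19]
contact_force: [0.3, -0.4, -0.3]
opening: 0.0561
```

>>> {"method": "apply_moves", "body": {"rows": [{"xyz": [4,0,0],"turn": 0},{"xyz": [4,0,0],"turn": 0},{"xyz": [4,0,0],"turn": 0},{"xyz": [4,0,0],"turn": 0}]}}

```text
time: 16.15
tool_pos: [0.5216, -0.0989, 0.0832]
tool_rot: [-3.142, 0.0, -0.19]
contact_force: [0.1, -0.1, -1.2]
opening: 0.0564
```

>>> {"method": "apply_moves", "body": {"rows": [{"xyz": [4,0,0],"turn": 0},{"xyz": [4,0,0],"turn": 0},{"xyz": [3,0,0],"turn": 0},{"xyz": [2,0,0],"turn": 0}]}}

```text
time: 16.65
tool_pos: [0.5346, -0.1014, 0.0833]
tool_rot: [3.142, -0.0, -0.19]
contact_force: [-0.2, -1.0, -1.6]
opening: 0.056
```

>>> {"method": "apply_moves", "body": {"rows": [{"xyz": [1,0,0],"turn": 0},{"xyz": [1,0,0],"turn": 0},{"xyz": [1,0,0],"turn": 0}]}}

```text
time: 17.02
tool_pos: [0.5373, -0.1019, 0.0833]
tool_rot: [-3.142, -0.0, -0.19]
contact_force: [0.1, -0.1, -1.3]
opening: 0.056
```

>>> {"method": "apply_moves", "body": {"rows": [{"xyz": [1,0,0],"turn": 0},{"xyz": [1,0,0],"turn": 0}]}}

```text
time: 17.27
tool_pos: [0.5392, -0.1023, 0.0832]
tool_rot: [-3.142, -0.0, -0.19]
contact_force: [-1.0, 0.2, -1.5]
opening: 0.0564
```

>>> {"method": "apply_moves", "body": {"rows": [{"xyz": [1,0,0],"turn": 0},{"xyz": [1,0,0],"turn": 0}]}}

```text
time: 17.52
tool_pos: [0.5393, -0.1022, 0.0829]
tool_rot: [-3.141, 0.004, -0.19]
contact_force: [-7.7, 0.7, 2.2]
opening: 0.0564
```

>>> {"method": "apply_moves", "body": {"rows": [{"xyz": [1,0,0],"turn": 0},{"xyz": [0.5,0,0],"turn": 0}]}}

```text
time: 17.77
tool_pos: [0.5393, -0.1022, 0.0826]
tool_rot: [-3.141, 0.008, -0.19]
contact_force: [-12.0, 1.9, 5.3]
opening: 0.0565
```

>>> {"method": "apply_moves", "body": {"rows": [{"xyz": [-2.5,0,0],"turn": 0},{"xyz": [0,0,0],"turn": 0}]}}

```text
time: 18.02
tool_pos: [0.5393, -0.1022, 0.0829]
tool_rot: [-3.141, 0.002, -0.19]
contact_force: [-3.8, 0.4, -1.1]
opening: 0.0562
```

>>> {"method": "apply_moves", "body": {"rows": [{"xyz": [0,0,0],"turn": 0},{"xyz": [0,0,0],"turn": 0},{"xyz": [0,0,0],"turn": 0},{"xyz": [0,0,0],"turn": 0}], "gripper": 0.84}}

```text
time: 18.52
tool_pos: [0.5405, -0.1025, 0.0834]
tool_rot: [3.142, -0.001, -0.19]
contact_force: [0.4, 0.8, -0.6]
opening: 0.0773
```

Run:
```python
from h import *;import pickle
s,c=pickle.load(open("w4.pkl","rb"))
print(onz(c,[(205,190),(200,185)],.0539,s).round(4).tolist())
g=cv2.cvtColor(c["frame"],cv2.COLOR_BGR2GRAY);print(g[205,160:240].tolist());print(g[178:262,201].tolist())
```

```text
[[0.5157, 0.2787, 0.0539], [0.52, 0.2819, 0.0539]]
[163, 162, 163, 148, 101, 94, 85, 55, 40, 37, 38, 39, 39, 37, 40, 38, 40, 38, 37, 41, 40, 39, 41, 40, 41, 41, 40, 43, 39, 42, 41, 42, 41, 40, 42, 41, 38, 34, 37, 37, 34, 31, 31, 32, 29, 32, 32, 31, 28, 30, 29, 27, 29, 29, 28, 27, 29, 25, 30, 29, 30, 26, 26, 28, 26, 24, 28, 65, 94, 102, 101, 100, 100, 99, 99, 101, 100, 100, 102, 100]
[106, 106, 106, 106, 107, 106, 90, 50, 28, 29, 31, 37, 45, 44, 45, 41, 32, 31, 26, 28, 30, 32, 34, 34, 34, 34, 32, 31, 34, 31, 33, 34, 33, 32, 34, 31, 31, 32, 32, 33, 31, 30, 32, 32, 31, 32, 31, 32, 31, 30, 31, 32, 29, 31, 33, 31, 30, 30, 30, 31, 32, 32, 31, 29, 34, 30, 28, 33, 33, 30, 30, 31, 29, 31, 44, 65, 70, 74, 74, 72, 73, 73, 73, 74]
```

>>> {"method": "apply_moves", "body": {"rows": [{"xyz": [0,0,-31],"turn": 0},{"xyz": [0,0,-31],"turn": 0},{"xyz": [-15.1,-46.7,0],"turn": 0},{"xyz": [-15.1,-46.7,0],"turn": 0},{"xyz": [-15.1,-46.7,0],"turn": 0},{"xyz": [-15.1,-46.7,0],"turn": 0},{"xyz": [-15.1,-46.7,0],"turn": 0},{"xyz": [-15.1,-46.7,0],"turn": 0},{"xyz": [-15.1,-46.7,0],"turn": 0},{"xyz": [-15.1,-46.9,0],"turn": 0}]}}

```text
time: 19.77
tool_pos: [0.492, 0.2891, 0.1454]
tool_rot: [-3.141, -0.001, -0.19]
contact_force: [0.0, 0.8, -0.3]
opening: 0.0775
```

>>> {"method": "apply_moves", "body": {"rows": [{"xyz": [0,0,0],"turn": -0.123},{"xyz": [0,0,0],"turn": 0},{"xyz": [0,0,0],"turn": 0}], "gripper": 0.74}}

```text
time: 20.15
tool_pos: [0.4923, 0.287, 0.1452]
tool_rot: [3.141, -0.0, -0.07]
contact_force: [-0.1, 0.6, 0.5]
opening: 0.068
```

```bash
python3 look.py w6
```

```text
20.15 [0.4923 0.287  0.1452] [ 3.1415e+00 -1.0000e-04 -7.0200e-02] [-0.09  0.57  0.53] 0.06802681821743968
```

View pics/w6.png

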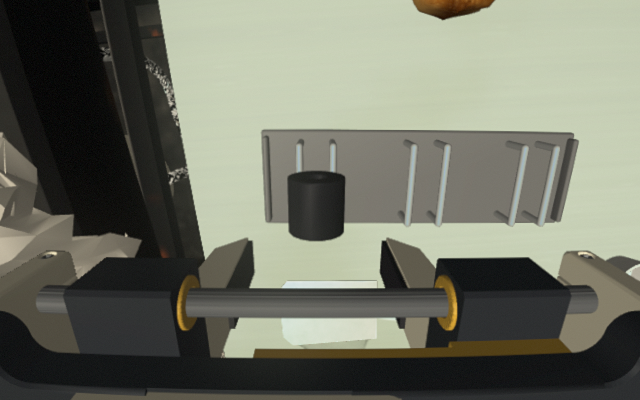

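Run:
```python
from h import *;import pickle
s,c=pickle.load(open("w6.pkl","rb"));Rw=Ro.from_euler("xyz",s["tool_rot"]).as_matrix()
print((Rw.T@(onz(c,[(316.5,178),(316.5,172),(316.5,241)],[.0539,.0769,.0339],s)-s["tool_pos"]).T*1e3).T.round(1).tolist())
```

```text
[[21.0, -0.4, 91.3], [31.1, -0.3, 68.3], [-42.0, -0.4, 111.3]]
```

>>> {"method": "apply_moves", "body": {"rows": [{"xyz": [-1,-0.4,35],"turn": 0},{"xyz": [0,0,35],"turn": 0},{"xyz": [0,0,25],"turn": 0},{"xyz": [0,0,15],"turn": 0},{"xyz": [0,0,0],"turn": 0}]}}

```text
time: 20.82
tool_pos: [0.491, 0.2874, 0.0346]
tool_rot: [3.141, 0.001, -0.068]
contact_force: [0.0, -0.2, 0.2]
opening: 0.068
```

>>> {"method": "apply_moves", "body": {"rows": [{"xyz": [0,0,0],"turn": 0},{"xyz": [0,0,0],"turn": 0},{"xyz": [0,0,0],"turn": 0},{"xyz": [0,0,0],"turn": 0},{"xyz": [0,0,0],"turn": 0}], "gripper": 0.3, "newtons": 25}}

```text
time: 21.45
tool_pos: [0.4917, 0.2879, 0.036]
tool_rot: [-3.141, -0.001, -0.067]
contact_force: [-0.7, -3.4, 5.4]
opening: 0.0459
```

>>> {"method": "apply_moves", "body": {"rows": [{"xyz": [0,0,-20],"turn": 0},{"xyz": [0,0,-45],"turn": 0},{"xyz": [0,20,-32],"turn": 0},{"xyz": [0,50,0],"turn": 0},{"xyz": [0,50,0],"turn": 0},{"xyz": [-1,50,0],"turn": 0},{"xyz": [-1,50,0],"turn": 0},{"xyz": [-2,50,0],"turn": 0},{"xyz": [-2,50,0],"turn": 0},{"xyz": [-2,55.7,0],"turn": 0}]}}

```text
time: 22.7
tool_pos: [0.4578, -0.0876, 0.1323]
tool_rot: [-3.141, -0.001, -0.067]
contact_force: [1.1, -0.8, -0.9]
opening: 0.0455
```

>>> {"method": "apply_moves", "body": {"rows": [{"xyz": [0,0,0],"turn": 0.123},{"xyz": [0,0,0],"turn": 0},{"xyz": [0,0,0],"turn": 0}]}}

```text
time: 23.08
tool_pos: [0.458, -0.0858, 0.1322]
tool_rot: [-3.141, 0.0, -0.187]
contact_force: [0.4, 0.5, -0.8]
opening: 0.0457
```

```bash
python3 look.py w7
```

```text
23.075 [ 0.458  -0.0858  0.1322] [-3.1414e+00  1.0000e-04 -1.8710e-01] [ 0.4   0.53 -0.83] 0.045742658476129607
```

View pics/w7.png

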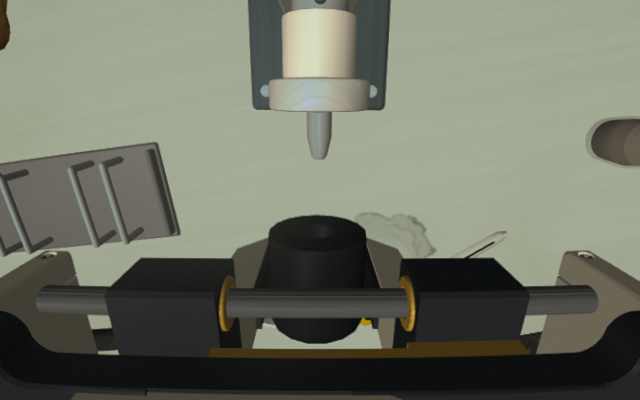

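The cap is held with its open end (bore at about (320,233)) facing the rod tip at (318,158). Wheel and sleeve sit flush on the rod (wheel front at row 108, sleeve seam at row 80).

Run:
```python
from h import *;import pickle
s,c=pickle.load(open("w7.pkl","rb"));Rw=Ro.from_euler("xyz",s["tool_rot"]).as_matrix()
f=lambda px,z:print((Rw.T@(onz(c,px,z,s)-s["tool_pos"]).T*1e3).T.round(1).tolist())
g=cv2.cvtColor(c["frame"],cv2.COLOR_BGR2GRAY);print(g[232,262:374].tolist())
f([(318.5,159),(318.5,125)],.1); f([(320,233),(269,238),(367,238)],.1322+.0179); f([(317.5,217)],.1271)
```

```text
[166, 166, 165, 166, 167, 165, 132, 71, 37, 32, 34, 34, 32, 35, 32, 34, 32, 35, 33, 33, 32, 30, 31, 31, 31, 33, 32, 32, 31, 32, 31, 32, 29, 29, 31, 28, 28, 30, 27, 30, 26, 28, 30, 28, 31, 28, 30, 30, 30, 31, 31, 31, 33, 34, 33, 35, 38, 37, 38, 42, 42, 43, 38, 37, 36, 34, 32, 31, 26, 30, 29, 26, 27, 23, 20, 20, 19, 16, 19, 18, 18, 22, 21, 18, 15, 19, 16, 15, 16, 20, 17, 19, 17, 14, 15, 18, 14, 18, 15, 17, 14, 9, 18, 71, 144, 152, 149, 150, 149, 150, 150, 154]
[[47.2, 0.8, 32.2], [66.7, 0.8, 32.2]]
[[22.2, 1.3, -17.9], [19.7, -22.3, -17.9], [19.7, 23.1, -17.9]]
[[21.4, 0.2, 5.1]]
```

>>> {"method": "apply_moves", "body": {"rows": [{"xyz": [0,0.4,25],"turn": 0},{"xyz": [0,0,25.2],"turn": 0},{"xyz": [0,0,0],"turn": 0},{"xyz": [10,0,0],"turn": 0},{"xyz": [8,0,0],"turn": 0},{"xyz": [4,0,0],"turn": 0},{"xyz": [3,0,0],"turn": 0},{"xyz": [3,0,0],"turn": 0}]}}

```text
time: 24.12
tool_pos: [0.4855, -0.0921, 0.0821]
tool_rot: [3.142, 0.0, -0.19]
contact_force: [-0.2, 0.8, -0.5]
opening: 0.0457
```

>>> {"method": "apply_moves", "body": {"rows": [{"xyz": [3,0,0],"turn": 0},{"xyz": [3,0,0],"turn": 0},{"xyz": [2,0,0],"turn": 0}]}}

```text
time: 24.5
tool_pos: [0.4934, -0.0936, 0.082]
tool_rot: [-3.142, 0.0, -0.19]
contact_force: [-1.3, 0.5, -0.7]
opening: 0.0462
```

>>> {"method": "apply_moves", "body": {"rows": [{"xyz": [2,0,0],"turn": 0},{"xyz": [2,0,0],"turn": 0}]}}

```text
time: 24.75
tool_pos: [0.4973, -0.0944, 0.0822]
tool_rot: [3.142, -0.0, -0.19]
contact_force: [-2.2, -0.3, 1.9]
opening: 0.0462
```

>>> {"method": "apply_moves", "body": {"rows": [{"xyz": [2,0,0],"turn": 0},{"xyz": [2,0,0],"turn": 0}]}}

```text
time: 25.0
tool_pos: [0.4993, -0.0947, 0.0817]
tool_rot: [-3.141, 0.004, -0.19]
contact_force: [-8.4, 0.5, 5.3]
opening: 0.0455
```

>>> {"method": "apply_moves", "body": {"rows": [{"xyz": [2,0,0],"turn": 0},{"xyz": [2,0,0],"turn": 0}]}}

```text
time: 25.25
tool_pos: [0.5034, -0.0955, 0.0819]
tool_rot: [-3.141, 0.004, -0.19]
contact_force: [-8.4, 0.7, 6.5]
opening: 0.0459
```

>>> {"method": "apply_moves", "body": {"rows": [{"xyz": [1,0,0],"turn": 0},{"xyz": [1,0,0],"turn": 0}]}}

```text
time: 25.5
tool_pos: [0.5051, -0.0958, 0.0818]
tool_rot: [-3.141, 0.004, -0.19]
contact_force: [-8.0, 0.9, 7.0]
opening: 0.0457
```

>>> {"method": "apply_moves", "body": {"rows": [{"xyz": [1,0,0],"turn": 0},{"xyz": [1,0,0],"turn": 0}]}}

```text
time: 25.75
tool_pos: [0.5071, -0.0962, 0.0819]
tool_rot: [-3.142, 0.004, -0.19]
contact_force: [-7.4, 0.3, 5.6]
opening: 0.0457
```

>>> {"method": "apply_moves", "body": {"rows": [{"xyz": [1,0,0],"turn": 0},{"xyz": [1,0,0],"turn": 0}]}}

```text
time: 26.0
tool_pos: [0.5088, -0.0966, 0.0819]
tool_rot: [-3.142, 0.005, -0.19]
contact_force: [-11.1, 1.8, 8.5]
opening: 0.0461
```

>>> {"method": "apply_moves", "body": {"rows": [{"xyz": [1,0,0],"turn": 0}]}}

```text
time: 26.12
tool_pos: [0.5088, -0.0966, 0.0819]
tool_rot: [-3.142, 0.007, -0.19]
contact_force: [-14.8, 1.1, 11.7]
opening: 0.0459
```

>>> {"method": "apply_moves", "body": {"rows": [{"xyz": [1,0,0],"turn": 0}]}}

```text
time: 26.25
tool_pos: [0.5088, -0.0965, 0.0818]
tool_rot: [-3.142, 0.009, -0.19]
contact_force: [-18.3, 1.8, 14.3]
opening: 0.0456
```

>>> {"method": "apply_moves", "body": {"rows": [{"xyz": [1,0,0],"turn": 0}]}}

```text
time: 26.38
tool_pos: [0.5089, -0.0966, 0.0817]
tool_rot: [-3.142, 0.011, -0.189]
contact_force: [-20.2, 2.3, 15.8]
opening: 0.046
```

Home: it stopped dead at x = 0.5088, as predicted, and the force rose well above the 8 N drag. I'll relax the push and let go.

>>> {"method": "apply_moves", "body": {"rows": [{"xyz": [-2,0,0],"turn": 0},{"xyz": [-1,0,0],"turn": 0},{"xyz": [0,0,0],"turn": 0}]}}

```text
time: 26.75
tool_pos: [0.5089, -0.0966, 0.0818]
tool_rot: [-3.142, 0.005, -0.19]
contact_force: [-7.8, 0.5, 5.1]
opening: 0.0459
```

>>> {"method": "apply_moves", "body": {"rows": [{"xyz": [0,0,0],"turn": 0},{"xyz": [0,0,0],"turn": 0},{"xyz": [0,0,0],"turn": 0},{"xyz": [0,0,0],"turn": 0}], "gripper": 0.84}}

```text
time: 27.25
tool_pos: [0.5112, -0.097, 0.082]
tool_rot: [3.142, -0.0, -0.19]
contact_force: [0.3, -0.2, 0.2]
opening: 0.0763
```

>>> {"method": "apply_moves", "body": {"rows": [{"xyz": [0,0,-30],"turn": 0},{"xyz": [0,0,-30],"turn": 0},{"xyz": [-40,0,-20],"turn": 0},{"xyz": [-10,0,0],"turn": 0},{"xyz": [0,0,0],"turn": 0},{"xyz": [0,0,0],"turn": 0}]}}

```text
time: 28.0
tool_pos: [0.4624, -0.0877, 0.1616]
tool_rot: [-3.142, 0.0, -0.19]
contact_force: [0.3, 0.3, 0.4]
opening: 0.0768
```

```bash
python3 look.py w8
```

```text
28.0 [ 0.4624 -0.0877  0.1616] [-3.1415e+00  1.0000e-04 -1.9030e-01] [0.32 0.27 0.35] 0.0767506556985705
```

View pics/w8.png

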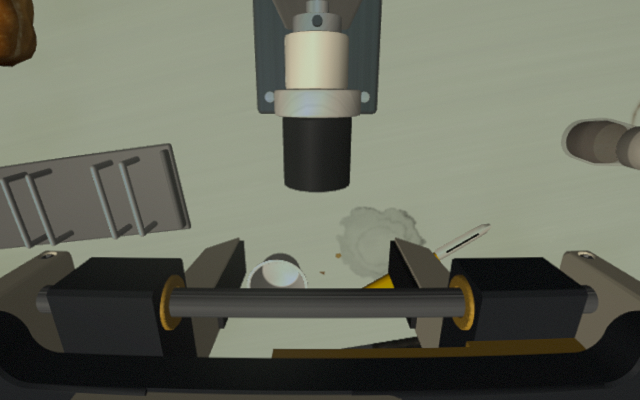

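Everything is flush: collar/sleeve seam at row 31, sleeve/wheel at 90, wheel/cap at 117, with no rod showing between parts. I'm handing in.

```bash
python3 -c "
from cell import robot
print(robot.hand_in())"
```

```text
the job is handed in; nothing more can be done
None
```

The spindle is assembled and handed in at about 28 s of the 72 s allowed. The sleeve, wheel and cap are on the rod in that order, with the cap's open end inwards.

| Part | Force at the end of the push (peak wrist reading along the rod) | Where it stopped |
|---|---|---|
| Sleeve | 18 N | against the collar, about 76 mm behind the tip |
| Wheel | 12 N | within 1 mm of the predicted spot |
| Cap | 20 N, including about 8 N of spring drag | stopped dead within 1–2 mm of the predicted spot |

- **Final check:** the last wrist picture shows no gap at any of the three seams, and the gripper is open and clear of the parts. I judged the gaps by eye and did not measure them again. The force reading was back near zero.
- **Bystanders:** the arm passed over or clear of them and no unexpected forces showed. The onion and sauce cup look undisturbed in the last picture. I did not measure any of the four again.
- **Not confirmed:** the hand-in gives no verdict. No check failed or disagreed with another. I viewed 11 pictures, one over the budget of 10.

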